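Shake rinsed finishing chips out over a drying tray

ROBOT

A 6-joint arm with a two-finger parallel gripper is mounted at the origin on the work surface. World frame = base frame: x ahead of the robot, y to its left, z up, the work surface at z = 0. Lengths are in m, angles in rad, forces in N, time in s.
With the tool pointing down it reaches from about 0.3 to 0.875 m from the base axis. Payload 6.4 kg.
Tool frame: the origin (TCP) lies midway between the tips of the shut fingers; the grasp point (between the pads) lies 19 mm behind it; z points along the fingers, y is the line along which they close (so a half turn about z gives the same grasp; the last joint's range is limited). The gripper opens to 85 mm and grips with 20 to 120 N. Pads are 22 mm wide; open, the fingers measure 114 mm over their backs; the gripper's body (76 mm by 85 mm) begins 54 mm behind the grasp point. The pads swing forward as they close: fully open they stand 13 mm farther back than shut.
Start: joints at [1.134, 0.181, 1.607, -0, 1.354, -0.206], TCP at [0.132, 0.56, 0.231] pointing down, gripper open.
Joint ranges: [-2.99, 2.99], [-0.89, 2.07], [0.3, 2.58], [-1.14, 4.28], [0, 2.63], [-3.12, 3.12]. Speed limits (rad/s): [2.57, 2.57, 3.01, 3.14, 3.14, 3.14].

INTERFACE

Orientations are given as a unit quaternion [w, x, y, z].
In Python, from bench import ctrl gives the robot as it stands.
- The arm moves only by the tool send_rows, never from a script. Its argument "motion" is a list of rows, each a list of 7 numbers: the turn, a rotation vector about the tool's x, y, z in degrees, then the shift along the tool's x, y, z in mm, then the closure, from -1 (fully open) to 1 (shut). In form: [[rx, ry, rz, tx, ty, tz, grip], ...]. A call has exactly 10 rows; each row shifts and turns the commanded pose from where the row before left it, along the tool's axes as they then stand; what a row does not reach is not made up. A row lasts 1/10 s, in which the tool goes at most 50 mm and 8.59 degrees, less where a joint would pass 70% of its speed; a pose out of reach is approached as far as the arm can. A call is refused whole if a number of a shift passes 50 or a number of a turn 8.59, either way. A call with a gripper value outside its range is refused whole. The fingers move at their own pace and stop on an object; the grip force is fixed at half the most. Time passes only in rows, so rows that do not move let the fingers close, or fill a call up. It gives the time, the measured TCP pose, the force, the opening and the grip force at its end, in the units of the state.
- ctrl.get_obs(): the state, without advancing time (a new reading comes with each control period).
- ctrl.camera(name): name is "scene" or "top" or "wrist"; returns a dict with "color" (420x560x3 uint8, red, green, blue), "z_map" (420x560 float32, m along the optical axis (not along the pixel's ray), 0 where there is no reading), "mtx" (3x3 intrinsics, pixels), "k1" (the pictures are not rectified: a ray, as slopes to the right and down, at radius r is drawn at 1 + k1 r^2 times it, then the intrinsics apply), "extrinsics" (4x4, takes a point from camera to world coordinates); the wrist camera has in their place "hand_eye" (4x4, takes a point from camera to tool coordinates, whose origin is the TCP and whose axes are the flange's). Camera axes: x right, y down, z forward; pixel columns grow to the right and rows downward; lengths in m; the calibration is good to about 2 mm. A picture is of the moment at which its call begins: read the wrist's pose just before it.
- ctrl.hand_in(): hands the job in; it is judged then, once.
The state is a dict: "time_s": time; "q": joint angles; "dq": joint speeds; "joint_efforts": joint torques, N m; "eef_pos": TCP position; "eef_rot": TCP orientation; "wrist_force": force on the tool from outside, world axes, zero at the start; "torque": the same for the moment, N m; "opening": opening from 0.0 (shut) to 1.0 (fully open); "grasp_force": force on a finger pad.
Only numpy, scipy, OpenCV 4.12 (cv2) and the standard library are available. Lean on these libraries where they do the work, as an engineer would, in place of code of your own. Each camera call takes 0.05 s, during which the arm holds its last target. There are 200 camera calls.

TASK

Take the loaded scoop by its handle out of the rinse tub and, holding it low over the drying tray, tip and shake the nine ceramic chips out so that they lie spread evenly over the whole tray, end to end and side to side with no part left bare, all on its floor and none on top of another. Then set the empty scoop down flat in the tub again; do not touch the chips with the fingers, and leave the bar, beaker and jar alone.

Things in the scene. Friction and masses are not known exactly. Their poses are not given: they have to be found in the camera images.
- tub: white plastic rinse tub, fixed, open on top, left or right of the robot's centre line (the tray is on the other side). Outside 200 mm (its x) by 140 (its y), 55 high, walls 4; a 6 mm flange round the rim; floor top 4 mm above the origin. Origin: centre of its underside; z up.
- tray: shallow stainless drying tray with perforated floor, fixed. Outside 128 mm (its x) by 212 (its y, the long way), 28 high, walls 4; inner floor 120 by 204, floor top 4 mm above the origin. A wire loop sticks out 18 mm at each short end (looks only). Origin: centre of its underside; z up.
- scoop: loose perforated steel trough scoop, 0.17 to 0.29 kg empty, flat in the tub, open mouth (its -x) roughly to the robot. 150 mm (x) by 61 (y), floor 3 thick, walls 2.5: 44 high, sides fall to 18 at the mouth; a bar handle above. Origin: centre of underside. Chips slide out by themselves at 27 to 35 degrees of tipping, creep a few mm per shake at 14 to 24; they land 15 to 40 mm before the lip.
- scoop_handle (a point): where to grip the scoop: on the middle of its black bar handle, near the balance point; in the scoop's frame x = +5, y = 0, z = 100 mm. The bar is 18 mm wide (y) and 18 high, runs along x from -32 to +77, is carried by an upright at the back only and has 47 mm free below it. Axes as the scoop.
- scoop_lip (a point): middle of the scoop's open front edge (mouth), on the floor's upper face: x = -75, y = 0, z = 3 mm in the scoop's frame. Axes as the scoop.
- bar: loose aluminium bar lying on the bench between the robot and the gap between tub and tray, 40 (x) by 110 (y) by 25 mm high, 0.3 kg; origin: centre of its underside. To be left alone.
- beaker: loose empty glass beaker standing beyond the gap between tub and tray, 72 mm across, 95 mm high; origin: centre of its underside. To be left alone.
- jar: loose white jar with a lid standing on the robot's right, outside the tub and tray, 68 mm across, 85 mm high; origin: centre of its underside. To be left alone.
- chip1: brown ceramic finishing chip, number 1 of nine alike: a loose three-sided prism, sides 25 mm, 16 mm thick, corners and edges worn (26 mm across), 11 g; it does not roll. The nine start in one layer in the scoop, in two staggered rows along it. Origin: its centre, 7 to 8 mm above what it lies flat on; its z is the prism's axis.
- chip2: brown ceramic finishing chip, number 2 of nine alike: a loose three-sided prism, sides 25 mm, 16 mm thick, corners and edges worn (26 mm across), 11 g; it does not roll. The nine start in one layer in the scoop, in two staggered rows along it. Origin: its centre, 7 to 8 mm above what it lies flat on; its z is the prism's axis.
- chip3: brown ceramic finishing chip, number 3 of nine alike: a loose three-sided prism, sides 25 mm, 16 mm thick, corners and edges worn (26 mm across), 11 g; it does not roll. The nine start in one layer in the scoop, in two staggered rows along it. Origin: its centre, 7 to 8 mm above what it lies flat on; its z is the prism's axis.
- chip4: brown ceramic finishing chip, number 4 of nine alike: a loose three-sided prism, sides 25 mm, 16 mm thick, corners and edges worn (26 mm across), 11 g; it does not roll. The nine start in one layer in the scoop, in two staggered rows along it. Origin: its centre, 7 to 8 mm above what it lies flat on; its z is the prism's axis.
- chip5: brown ceramic finishing chip, number 5 of nine alike: a loose three-sided prism, sides 25 mm, 16 mm thick, corners and edges worn (26 mm across), 11 g; it does not roll. The nine start in one layer in the scoop, in two staggered rows along it. Origin: its centre, 7 to 8 mm above what it lies flat on; its z is the prism's axis.
- chip6: brown ceramic finishing chip, number 6 of nine alike: a loose three-sided prism, sides 25 mm, 16 mm thick, corners and edges worn (26 mm across), 11 g; it does not roll. The nine start in one layer in the scoop, in two staggered rows along it. Origin: its centre, 7 to 8 mm above what it lies flat on; its z is the prism's axis.
- chip7: brown ceramic finishing chip, number 7 of nine alike: a loose three-sided prism, sides 25 mm, 16 mm thick, corners and edges worn (26 mm across), 11 g; it does not roll. The nine start in one layer in the scoop, in two staggered rows along it. Origin: its centre, 7 to 8 mm above what it lies flat on; its z is the prism's axis.
- chip8: brown ceramic finishing chip, number 8 of nine alike: a loose three-sided prism, sides 25 mm, 16 mm thick, corners and edges worn (26 mm across), 11 g; it does not roll. The nine start in one layer in the scoop, in two staggered rows along it. Origin: its centre, 7 to 8 mm above what it lies flat on; its z is the prism's axis.
- chip9: brown ceramic finishing chip, number 9 of nine alike: a loose three-sided prism, sides 25 mm, 16 mm thick, corners and edges worn (26 mm across), 11 g; it does not roll. The nine start in one layer in the scoop, in two staggered rows along it. Origin: its centre, 7 to 8 mm above what it lies flat on; its z is the prism's axis.
Not all that is in view belongs to the job. What is shaped like the scoop but orange, pink or turquoise is not meant.

How it is judged:
On the way, in this order (a step that is already met when the one before it is completed fails the run):
1. the scoop is lifted clear of the tub with all nine chips in it (z of scoop in the frame of tub above 0.07 m and z of chip1 in the frame of scoop between 0 and 0.05 m and x of chip1 in the frame of scoop between -0.09 and 0.075 m and y of chip1 in the frame of scoop between -0.03 and 0.03 m and z of chip2 in the frame of scoop between 0 and 0.05 m and x of chip2 in the frame of scoop between -0.09 and 0.075 m and y of chip2 in the frame of scoop between -0.03 and 0.03 m and z of chip3 in the frame of scoop between 0 and 0.05 m and x of chip3 in the frame of scoop between -0.09 and 0.075 m and y of chip3 in the frame of scoop between -0.03 and 0.03 m and z of chip4 in the frame of scoop between 0 and 0.05 m and x of chip4 in the frame of scoop between -0.09 and 0.075 m and y of chip4 in the frame of scoop between -0.03 and 0.03 m and z of chip5 in the frame of scoop between 0 and 0.05 m and x of chip5 in the frame of scoop between -0.09 and 0.075 m and y of chip5 in the frame of scoop between -0.03 and 0.03 m and z of chip6 in the frame of scoop between 0 and 0.05 m and x of chip6 in the frame of scoop between -0.09 and 0.075 m and y of chip6 in the frame of scoop between -0.03 and 0.03 m and z of chip7 in the frame of scoop between 0 and 0.05 m and x of chip7 in the frame of scoop between -0.09 and 0.075 m and y of chip7 in the frame of scoop between -0.03 and 0.03 m and z of chip8 in the frame of scoop between 0 and 0.05 m and x of chip8 in the frame of scoop between -0.09 and 0.075 m and y of chip8 in the frame of scoop between -0.03 and 0.03 m and z of chip9 in the frame of scoop between 0 and 0.05 m and x of chip9 in the frame of scoop between -0.09 and 0.075 m and y of chip9 in the frame of scoop between -0.03 and 0.03 m), for 0.2 s.
2. all nine chips lie in the drying tray, in one layer (x of chip1 in the frame of tray between -0.06 and 0.06 m and y of chip1 in the frame of tray between -0.102 and 0.102 m and z of chip1 in the frame of tray between 0.005 and 0.021 m and x of chip2 in the frame of tray between -0.06 and 0.06 m and y of chip2 in the frame of tray between -0.102 and 0.102 m and z of chip2 in the frame of tray between 0.005 and 0.021 m and x of chip3 in the frame of tray between -0.06 and 0.06 m and y of chip3 in the frame of tray between -0.102 and 0.102 m and z of chip3 in the frame of tray between 0.005 and 0.021 m and x of chip4 in the frame of tray between -0.06 and 0.06 m and y of chip4 in the frame of tray between -0.102 and 0.102 m and z of chip4 in the frame of tray between 0.005 and 0.021 m and x of chip5 in the frame of tray between -0.06 and 0.06 m and y of chip5 in the frame of tray between -0.102 and 0.102 m and z of chip5 in the frame of tray between 0.005 and 0.021 m and x of chip6 in the frame of tray between -0.06 and 0.06 m and y of chip6 in the frame of tray between -0.102 and 0.102 m and z of chip6 in the frame of tray between 0.005 and 0.021 m and x of chip7 in the frame of tray between -0.06 and 0.06 m and y of chip7 in the frame of tray between -0.102 and 0.102 m and z of chip7 in the frame of tray between 0.005 and 0.021 m and x of chip8 in the frame of tray between -0.06 and 0.06 m and y of chip8 in the frame of tray between -0.102 and 0.102 m and z of chip8 in the frame of tray between 0.005 and 0.021 m and x of chip9 in the frame of tray between -0.06 and 0.06 m and y of chip9 in the frame of tray between -0.102 and 0.102 m and z of chip9 in the frame of tray between 0.005 and 0.021 m), for 0.2 s.
At the end, for the whole second after the job is handed in: All nine chips lie at rest on the tray's floor, none on another; of its six equal fields (three along, two across) none is bare. The scoop rests released and flat (0.1 rad) on the tub's floor, its origin within 40 mm of the tub's along both of the tub's axes (all of step 2 and ((x of chip1 in the frame of tray below 0 m and y of chip1 in the frame of tray below -0.034 m) or (x of chip2 in the frame of tray below 0 m and y of chip2 in the frame of tray below -0.034 m) or (x of chip3 in the frame of tray below 0 m and y of chip3 in the frame of tray below -0.034 m) or (x of chip4 in the frame of tray below 0 m and y of chip4 in the frame of tray below -0.034 m) or (x of chip5 in the frame of tray below 0 m and y of chip5 in the frame of tray below -0.034 m) or (x of chip6 in the frame of tray below 0 m and y of chip6 in the frame of tray below -0.034 m) or (x of chip7 in the frame of tray below 0 m and y of chip7 in the frame of tray below -0.034 m) or (x of chip8 in the frame of tray below 0 m and y of chip8 in the frame of tray below -0.034 m) or (x of chip9 in the frame of tray below 0 m and y of chip9 in the frame of tray below -0.034 m)) and ((x of chip1 in the frame of tray below 0 m and y of chip1 in the frame of tray between -0.034 and 0.034 m) or (x of chip2 in the frame of tray below 0 m and y of chip2 in the frame of tray between -0.034 and 0.034 m) or (x of chip3 in the frame of tray below 0 m and y of chip3 in the frame of tray between -0.034 and 0.034 m) or (x of chip4 in the frame of tray below 0 m and y of chip4 in the frame of tray between -0.034 and 0.034 m) or (x of chip5 in the frame of tray below 0 m and y of chip5 in the frame of tray between -0.034 and 0.034 m) or (x of chip6 in the frame of tray below 0 m and y of chip6 in the frame of tray between -0.034 and 0.034 m) or (x of chip7 in the frame of tray below 0 m and y of chip7 in the frame of tray between -0.034 and 0.034 m) or (x of chip8 in the frame of tray below 0 m and y of chip8 in the frame of tray between -0.034 and 0.034 m) or (x of chip9 in the frame of tray below 0 m and y of chip9 in the frame of tray between -0.034 and 0.034 m)) and ((x of chip1 in the frame of tray below 0 m and y of chip1 in the frame of tray above 0.034 m) or (x of chip2 in the frame of tray below 0 m and y of chip2 in the frame of tray above 0.034 m) or (x of chip3 in the frame of tray below 0 m and y of chip3 in the frame of tray above 0.034 m) or (x of chip4 in the frame of tray below 0 m and y of chip4 in the frame of tray above 0.034 m) or (x of chip5 in the frame of tray below 0 m and y of chip5 in the frame of tray above 0.034 m) or (x of chip6 in the frame of tray below 0 m and y of chip6 in the frame of tray above 0.034 m) or (x of chip7 in the frame of tray below 0 m and y of chip7 in the frame of tray above 0.034 m) or (x of chip8 in the frame of tray below 0 m and y of chip8 in the frame of tray above 0.034 m) or (x of chip9 in the frame of tray below 0 m and y of chip9 in the frame of tray above 0.034 m)) and ((x of chip1 in the frame of tray above 0 m and y of chip1 in the frame of tray below -0.034 m) or (x of chip2 in the frame of tray above 0 m and y of chip2 in the frame of tray below -0.034 m) or (x of chip3 in the frame of tray above 0 m and y of chip3 in the frame of tray below -0.034 m) or (x of chip4 in the frame of tray above 0 m and y of chip4 in the frame of tray below -0.034 m) or (x of chip5 in the frame of tray above 0 m and y of chip5 in the frame of tray below -0.034 m) or (x of chip6 in the frame of tray above 0 m and y of chip6 in the frame of tray below -0.034 m) or (x of chip7 in the frame of tray above 0 m and y of chip7 in the frame of tray below -0.034 m) or (x of chip8 in the frame of tray above 0 m and y of chip8 in the frame of tray below -0.034 m) or (x of chip9 in the frame of tray above 0 m and y of chip9 in the frame of tray below -0.034 m)) and ((x of chip1 in the frame of tray above 0 m and y of chip1 in the frame of tray between -0.034 and 0.034 m) or (x of chip2 in the frame of tray above 0 m and y of chip2 in the frame of tray between -0.034 and 0.034 m) or (x of chip3 in the frame of tray above 0 m and y of chip3 in the frame of tray between -0.034 and 0.034 m) or (x of chip4 in the frame of tray above 0 m and y of chip4 in the frame of tray between -0.034 and 0.034 m) or (x of chip5 in the frame of tray above 0 m and y of chip5 in the frame of tray between -0.034 and 0.034 m) or (x of chip6 in the frame of tray above 0 m and y of chip6 in the frame of tray between -0.034 and 0.034 m) or (x of chip7 in the frame of tray above 0 m and y of chip7 in the frame of tray between -0.034 and 0.034 m) or (x of chip8 in the frame of tray above 0 m and y of chip8 in the frame of tray between -0.034 and 0.034 m) or (x of chip9 in the frame of tray above 0 m and y of chip9 in the frame of tray between -0.034 and 0.034 m)) and ((x of chip1 in the frame of tray above 0 m and y of chip1 in the frame of tray above 0.034 m) or (x of chip2 in the frame of tray above 0 m and y of chip2 in the frame of tray above 0.034 m) or (x of chip3 in the frame of tray above 0 m and y of chip3 in the frame of tray above 0.034 m) or (x of chip4 in the frame of tray above 0 m and y of chip4 in the frame of tray above 0.034 m) or (x of chip5 in the frame of tray above 0 m and y of chip5 in the frame of tray above 0.034 m) or (x of chip6 in the frame of tray above 0 m and y of chip6 in the frame of tray above 0.034 m) or (x of chip7 in the frame of tray above 0 m and y of chip7 in the frame of tray above 0.034 m) or (x of chip8 in the frame of tray above 0 m and y of chip8 in the frame of tray above 0.034 m) or (x of chip9 in the frame of tray above 0 m and y of chip9 in the frame of tray above 0.034 m)) and x of scoop in the frame of tub between -0.04 and 0.04 m and y of scoop in the frame of tub between -0.04 and 0.04 m and z of scoop in the frame of tub below 0.008 m and angle between scoop's own z axis and vertical below 0.1 rad and linear speed of each of scoop, chip1, chip2, chip3, chip4, chip5, chip6, chip7, chip8, chip9 below 0.02 m/s); the robot touches nothing.
It fails at once if a finger touches a chip (contact force between the fingers and chip1 above 0.3 N or contact force between the fingers and chip2 above 0.3 N or contact force between the fingers and chip3 above 0.3 N or contact force between the fingers and chip4 above 0.3 N or contact force between the fingers and chip5 above 0.3 N or contact force between the fingers and chip6 above 0.3 N or contact force between the fingers and chip7 above 0.3 N or contact force between the fingers and chip8 above 0.3 N or contact force between the fingers and chip9 above 0.3 N).
It fails at once if chips are dropped from far too high (they fall faster than 1.7 m/s: a fall of 15 cm) (linear speed of any of chip1, chip2, chip3, chip4, chip5, chip6, chip7, chip8, chip9 above 1.7 m/s).
It fails at once if the scoop is dropped instead of set down (it moves faster than 0.7 m/s with no finger on it) (linear speed of scoop above 0.7 m/s and contact force between the fingers and scoop below 0.1 N).
It fails at once if the bar, beaker or jar is moved by more than 20 mm or tipped (distance of any of bar, beaker, jar from where it was at the start of the episode above 0.02 m or angle between any of bar, beaker, jar's own z axis and vertical above 0.3 rad).
It also fails if it takes over 72 s, if anything falls off the work surface, if the arm or the gripper's body presses on something with over 40 N, if the wrist force passes 120 N, or if a joint passes its speed limit or range.

## Working session

There is one attempt and no reset: what is moved stays moved. The work goes in short steps, Python scripts to look and compute and a tool call to move; the robot and the scene stay as the last step left them, time stands still between calls to the robot, and variables do not carry over. Pictures are saved under pics/ and viewed, at most 10 in all, crops included, and the job is handed in when it is done.

Besides the shell and the picture viewer there is one more tool, called after "Call:" by a JSON object that holds its "api" and its "payload". send_rows: Moves the arm, as the interface text tells. Its arguments: {"type":"object","properties":{"motion":{"type":"array","items":{"type":"array","items":{"type":"number"}}}},"required":["motion"]}

```bash
ls; mkdir -p pics; cat > h.py <<'E'
import numpy as np, cv2
from bench import ctrl
from scipy.spatial.transform import Rotation as R
def pose():
    o=ctrl.get_obs(); q=o['eef_rot']; T=np.eye(4); T[:3,:3]=R.from_quat([q[1],q[2],q[3],q[0]]).as_matrix(); T[:3,3]=o['eef_pos']; return o,T
def cam(n):
    o,T=pose(); c=ctrl.camera(n)
    c['E']=T@np.array(c['hand_eye']) if n=='wrist' else np.array(c['extrinsics'])
    return c
def cloud(c):
    h,w=c['z_map'].shape; v,u=np.mgrid[:h,:w]; K=np.array(c['mtx'])
    p=cv2.undistortPoints(np.stack([u,v],-1).reshape(-1,1,2).astype(np.float64),K,np.array([c['k1'],0,0,0.]))[:,0]
    P=np.c_[p,np.ones(len(p))]*c['z_map'].reshape(-1,1)
    return (P@c['E'][:3,:3].T+c['E'][:3,3]).reshape(h,w,3)
def save(c,f): cv2.imwrite('pics/'+f,c['color'][...,::-1])
E
python3 - <<'E'
from h import *
o,T=pose(); print(o); print(T)
for n in['top','scene']:
    c=cam(n); save(c,n+'0.png'); print(n,c['mtx'],c['k1'],c['E'].round(3))
E
```

```text
pics
{'time_s': 0.0, 'q': array([ 1.13371977e+00,  1.81537630e-01,  1.60800665e+00,  2.21934850e-05,
        1.35378796e+00, -2.06281380e-01]), 'dq': array([-9.24385198e-04,  3.82998589e-04, -2.34281029e-05, -1.51467688e-03,
       -7.67109018e-05, -7.45550598e-06]), 'joint_efforts': array([ 7.63193402e-04, -4.44862640e+01, -3.51348317e+01,  8.31803703e-06,
        8.86274676e-03, -6.24953401e-06]), 'eef_pos': array([0.13126156, 0.55925601, 0.23038672]), 'eef_rot': array([-2.85272981e-04,  1.15143980e-01,  9.93348432e-01, -8.21754475e-04]), 'wrist_force': array([ 0.34266415, -0.96652252,  0.47194771]), 'torque': array([ 0.04107673,  0.0206956 , -0.00097674]), 'grasp_force': 0.0, 'opening': 0.9988111889128589}
[[-9.73483565e-01  2.28755715e-01 -7.55991099e-04  1.31261556e-01]
 [ 2.28756653e-01  9.73482377e-01 -1.56688211e-03  5.59256012e-01]
 [ 3.77510775e-04 -1.69827197e-03 -9.99998487e-01  2.30386720e-01]
 [ 0.00000000e+00  0.00000000e+00  0.00000000e+00  1.00000000e+00]]
top [[397.29584717   0.         284.5192255 ]
 [  0.         397.29584717 219.84445094]
 [  0.           0.           1.        ]] -0.06760035146622773 [[-0.015 -0.997  0.079  0.499]
 [-1.     0.014 -0.012 -0.041]
 [ 0.01  -0.079 -0.997  1.082]
 [ 0.     0.     0.     1.   ]]
scene [[390.07473001   0.         280.45813642]
 [  0.         390.07473001 205.77090844]
 [  0.           0.           1.        ]] -0.025924885372949208 [[ 0.482  0.616 -0.623  1.198]
 [ 0.876 -0.351  0.33  -0.384]
 [-0.015 -0.705 -0.709  0.801]
 [ 0.     0.     0.     1.   ]]
```

View pics/top0.png

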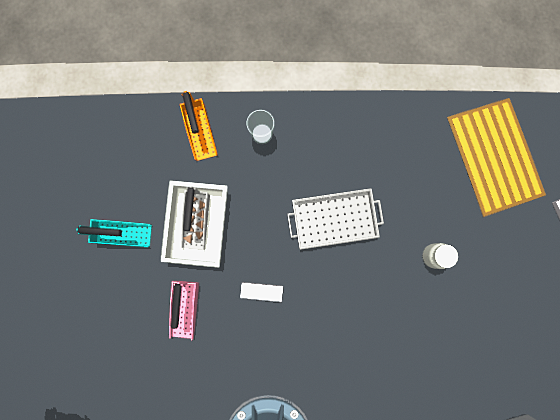

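View pics/scene0.png

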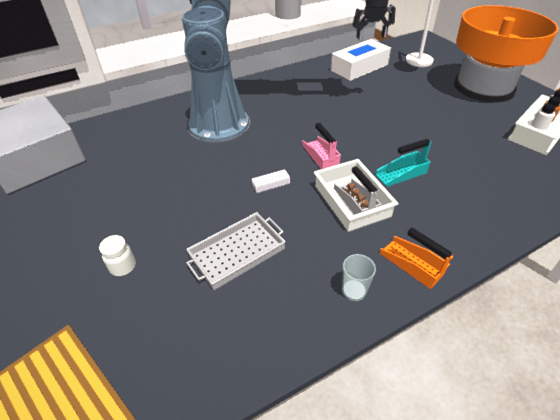

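The top view shows the tub at (195,223) holding the grey scoop (handle at about (190,210), mouth down towards the robot). The tray is at (336,219), the beaker at (261,127), the jar at (440,256) and the bar at (262,293). The coloured scoops are decoys.

```bash
cat > m0.py <<'E'
from h import *
def rect(p,name):
    r=cv2.minAreaRect((p[:,:2]*1000).astype(np.float32)); print(name,len(p),[np.round(x,1) for x in r]); print(cv2.boxPoints(r).round(1).tolist()); return r
for n in['top','scene']:
    c=cam(n); P=cloud(c); im=c['color'].astype(int); g=im.mean(2); sat=im.max(2)-im.min(2)
    x,y,z=P[...,0],P[...,1],P[...,2]; ok=c['z_map']>0
    def sel(x0,x1,y0,y1,z0,z1,m=True):
        return P[ok&(x>x0)&(x<x1)&(y>y0)&(y<y1)&(z>z0)&(z<z1)&m]
    print(n,'table z',np.median(sel(.3,.6,-.05,.05,-.02,.02)[:,2]))
    rect(sel(.35,.62,.05,.3,.048,.063,(g>150)&(sat<40)),'tubrim')
    rect(sel(.3,.62,-.33,-.04,.022,.034,(sat<40)),'trayrim')
    p=sel(.35,.62,.05,.3,.095,.125,g<90); rect(p,'handle'); print(np.percentile(p[:,2],[5,50,95]))
    p=sel(.4,.6,.08,.26,.005,.03,(im[...,0]-im[...,2]>40)); print('chips',len(p)); print(p.mean(0),p.min(0),p.max(0))
    rect(sel(.25,.45,-.05,.1,.015,.035),'bar')
    p=sel(.6,.85,-.06,.1,.02,.12);rect(p,'beaker')
    p=sel(.3,.5,-.5,-.33,.07,.095);rect(p,'jar')
E
python3 m0.py
```

```text
top table z -0.0003554541462994498
tubrim 694 [array([517.2, 189.7]), array([151.7, 221.4]), np.float64(83.9)]
[[399.1000061035156, 126.0999984741211], [619.2000122070312, 102.5], [635.4000244140625, 253.3000030517578], [415.20001220703125, 276.8999938964844]]
trayrim 504 [array([ 495.7, -179.3]), array([276.7, 248.6]), np.float64(90.0)]
[[371.29998779296875, -317.6000061035156], [619.9000244140625, -317.70001220703125], [620.0, -41.0], [371.3999938964844, -40.900001525878906]]
handle 426 [array([485.5, 201.3]), array([ 20.4, 272.6]), np.float64(82.1)]
[[349.1000061035156, 209.89999389648438], [619.2000122070312, 172.60000610351562], [622.0, 192.6999969482422], [351.8999938964844, 230.10000610351562]]
[0.10378176 0.10897744 0.11423682]
chips 169
[0.53689972 0.18893837 0.0209297 ] [0.40107112 0.16448145 0.00519489] [0.59983286 0.23792962 0.02941652]
bar 647 [array([394.2,  11. ]), array([110. ,  40.8]), np.float64(83.9)]
[[368.1000061035156, -41.400001525878906], [408.6000061035156, -45.79999923706055], [420.3999938964844, 63.5], [379.79998779296875, 67.9000015258789]]
beaker 333 [arr
[... 1255 characters left out ...]
.24206304 0.02962887]
bar 395 [array([395.3,   9.3]), array([110.7,  44. ]), np.float64(82.3)]
[[366.1000061035156, -42.599998474121094], [409.70001220703125, -48.5], [424.5, 61.29999923706055], [380.8999938964844, 67.0999984741211]]
beaker 847 [array([756.8,  56.5]), array([ 70.7, 243.8]), np.float64(54.4)]
[[637.0999755859375, 98.69999694824219], [835.2999877929688, -43.20000076293945], [876.5, 14.300000190734863], [678.2999877929688, 156.1999969482422]]
jar 341 [array([ 475.1, -463.1]), array([60.1, 49.3]), np.float64(88.8)]
[[449.79998779296875, -492.6000061035156], [499.1000061035156, -493.70001220703125], [500.3999938964844, -433.6000061035156], [451.1000061035156, -432.6000061035156]]
```

```bash
cat > m1.py <<'E'
from h import *
def comp(m,near,P):
    k,l,s,_=cv2.connectedComponentsWithStats(m.astype(np.uint8),connectivity=8)
    best=min(range(1,k),key=lambda i: 1e9 if s[i,4]<60 else np.linalg.norm(np.median(P[l==i],0)[:2]-near))
    return P[l==best]
for n in['top','scene']:
    c=cam(n); P=cloud(c); im=c['color'].astype(int); g=im.mean(2); sat=im.max(2)-im.min(2)
    x,y,z=P[...,0],P[...,1],P[...,2]; ok=c['z_map']>0
    for nm,m,near in [('tubrim',(z>.045)&(z<.065)&(g>150)&(sat<40),(.51,.19)),('tray',(z>.02)&(z<.034)&(sat<40)&(x<.62)&(y<-.05)&(y>-.32)&(g>60),(.5,-.17)),('handle',(z>.09)&(z<.13)&(g<80)&(x>.4)&(x<.62)&(y>.1)&(y<.28),(.52,.2))]:
        p=comp(ok&m,np.array(near),P); r=cv2.minAreaRect((p[:,:2]*1000).astype(np.float32))
        print(n,nm,len(p),np.round(r[0],1),np.round(r[1],1),round(r[2],1),np.percentile(p[:,2],[5,50,95]).round(4),cv2.boxPoints(r).round(0).tolist())
E
python3 m1.py
```

```text
top tubrim 1056 [576.9 183.3] [151.9 213.5] 83.8 [0.0511 0.0545 0.0576] [[463.0, 119.0], [675.0, 96.0], [691.0, 247.0], [479.0, 270.0]]
top tray 487 [ 576.7 -191. ] [113.8 254.4] 7.2 [0.0228 0.0283 0.0325] [[504.0, -72.0], [536.0, -324.0], [649.0, -310.0], [617.0, -58.0]]
top handle 166 [587.5 187.9] [18.1 65.7] 83.9 [0.1026 0.1112 0.1148] [[554.0, 182.0], [619.0, 175.0], [621.0, 193.0], [556.0, 200.0]]
scene tubrim 910 [576.9 181.4] [155.1 215.9] 84.0 [0.0468 0.0537 0.0563] [[461.0, 116.0], [676.0, 93.0], [692.0, 247.0], [478.0, 270.0]]
scene tray 589 [ 573.7 -191.5] [113.3 255. ] 5.5 [0.0214 0.027  0.0309] [[505.0, -70.0], [530.0, -324.0], [642.0, -313.0], [618.0, -59.0]]
scene handle 119 [589.4 183.3] [15.  61.4] 83.6 [0.1006 0.1105 0.1136] [[558.0, 179.0], [619.0, 172.0], [621.0, 187.0], [560.0, 194.0]]
```

Call:
{"api": "send_rows", "payload": {"motion": [[0,0,0,-40,0,0,-1],[0,0,0,-40,0,0,-1],[0,0,0,-40,0,0,-1],[0,0,0,-40,0,0,-1],[0,0,0,-40,0,0,-1],[0,0,0,-20,-45,0,-1],[0,0,0,-20,-45,0,-1],[0,0,0,-10,-45,0,-1],[0,0,0,0,-45,0,-1],[0,0,0,0,-45,0,-1]]}}

```text
time_s: 1.3
eef_pos: [0.3231, 0.2818, 0.2311]
eef_rot: [0.0, 0.115, 0.993, -0.0]
wrist_force: [0.5, -0.9, 0.5]
opening: 0.997
grasp_force: 0.0
```

```bash
sed -i 's/(x<.62)&(y<-.05)/(x<.72)\&(y<-.03)/; s/(y>-.32)/(y>-.4)/; s/(x>.4)&(x<.62)/(x>.46)\&(x<.72)/' m1.py; sed -i "s/nm,len(p)/nm,len(p),np.percentile(p[:,0],[1,99]).round(3)/" m1.py; python3 m1.py | grep -v rim
python3 - <<'E'
from h import *
o,T=pose();c=cam('wrist'); print(o['q'].round(3)); print(np.array(c['hand_eye']).round(3)); save(c,'w0.png')
E
```

```text
top tray 781 [0.51  0.663] [ 586.7 -189.6] [133.3 253.9] 7.5 [0.0223 0.0285 0.0322] [[504.0, -73.0], [537.0, -324.0], [669.0, -307.0], [636.0, -55.0]]
top handle 256 [0.555 0.659] [608.2 186.7] [ 19.7 107. ] 83.9 [0.1023 0.1114 0.1148] [[554.0, 183.0], [660.0, 171.0], [662.0, 191.0], [556.0, 202.0]]
scene tray 922 [0.511 0.663] [ 586.7 -190.8] [135.  254.3] 6.8 [0.0208 0.0277 0.0313] [[505.0, -73.0], [535.0, -325.0], [669.0, -309.0], [639.0, -57.0]]
scene handle 209 [0.561 0.662] [612.1 181.2] [ 15.1 105.1] 84.3 [0.1008 0.1106 0.1139] [[559.0, 179.0], [664.0, 168.0], [665.0, 183.0], [561.0, 194.0]]
[ 4.370e-01 -1.670e-01  1.958e+00 -1.000e-03  1.352e+00 -9.000e-01]
[[-0.001 -0.956 -0.292  0.074]
 [ 1.    -0.001 -0.     0.001]
 [ 0.    -0.292  0.956 -0.142]
 [ 0.     0.     0.     1.   ]]
```

View pics/w0.png

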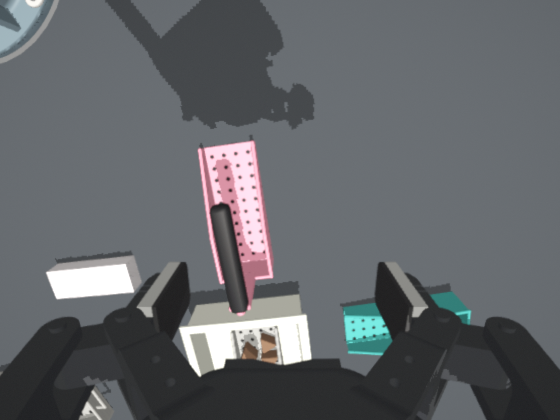

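The wrist view shows the grey scoop at (260,345) in the tub, with brown chips in it. The pink decoy is in front, at (235,220). Measured: handle about (608.5,186.5) with yaw -6.2°, so the grip point is (591,188.5). The tub is at (577,182.5), and the tray at (587,-190) with yaw +7.2°.

Call:
{"api": "send_rows", "payload": {"motion": [[0,0,0,-35,-4,5,-1],[0,0,0,-35,-4,5,-1],[0,0,0,-35,-4,5,-1],[0,0,0,-35,-4,5,-1],[0,0,0,-35,-4,10,-1],[0,0,0,-35,-4,10,-1],[0,0,0,-35,-3,10,-1],[0,0,0,-37,-2.5,10,-1],[0,0,-7,0,0,10,-1],[0,0,0,0,0,0,-1]]}}

```text
time_s: 2.45
eef_pos: [0.5912, 0.1906, 0.1587]
eef_rot: [-0.002, 0.054, 0.999, -0.0]
wrist_force: [-0.5, -0.7, -0.7]
opening: 1.002
grasp_force: 0.0
```

```bash
python3 - <<'E'
from h import *
o,T=pose(); print(o['eef_pos'].round(4),T[:3,0].round(3))
for n in ['wrist','top','scene']:
    c=cam(n);P=cloud(c);im=c['color'].astype(int);x,y,z=P[...,0],P[...,1],P[...,2]
    if n=='wrist': save(c,'w1.png')
    m=(z>.1)&(z<.118)&(im.mean(2)<80)&(x>.5)&(x<.7)&(y>.14)&(y<.24)&(c['z_map']>0); p=P[m]
    if len(p)>20:
        r=cv2.minAreaRect((p[:,:2]*1000).astype(np.float32));print(n,len(p),r,np.percentile(p[:,2],[5,95]))
    m=(z>.06)&(z<.1)&(x>.68)&(x<.82)&(y>-.05)&(y<.1); p=P[m]; print('beaker',len(p),p.min(0) if len(p) else 0,p.max(0) if len(p) else 0)
E
```

```text
[0.5912 0.1906 0.1587] [-0.994  0.108  0.004]
wrist 4100 ((607.6744995117188, 185.0866241455078), (21.019685745239258, 109.28086853027344), 85.46714782714844) [0.10767799 0.11266218]
beaker 123 [ 0.79261228 -0.01507161  0.06007295] [0.80259421 0.01548632 0.06941537]
top 170 ((607.7349243164062, 186.1087646484375), (18.866870880126953, 106.2347412109375), 84.04387664794922) [0.10360329 0.11495352]
beaker 105 [ 0.79062352 -0.02680248  0.06045027] [0.819817   0.03959387 0.09769313]
scene 203 ((611.553466796875, 181.05740356445312), (15.272695541381836, 102.66961669921875), 83.23189544677734) [0.10198113 0.11357638]
beaker 271 [ 0.79288082 -0.02946783  0.0600536 ] [0.81999282 0.03953925 0.09610778]
```

View pics/w1.png

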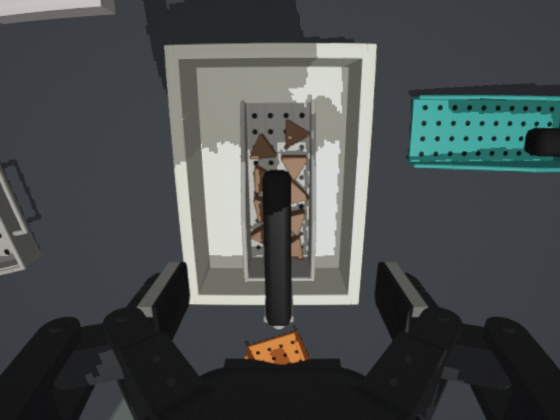

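The wrist view shows the handle at (278,245), centred between the fingers, with the nine chips in the scoop at (245–315,120–255). Descending and gripping.

Call:
{"api": "send_rows", "payload": {"motion": [[0,0,0,0,-2,15,-1],[0,0,0,0,0,15,-1],[0,0,0,0,0,15,-1],[0,0,0,0,0,15,-1],[0,0,0,0,0,15,-1],[0,0,0,0,0,0,-1],[0,0,0,0,0,0,1],[0,0,0,0,0,0,1],[0,0,0,0,0,0,1],[0,0,0,0,0,0,1]]}}

```text
time_s: 3.6
eef_pos: [0.5915, 0.1884, 0.0871]
eef_rot: [0.001, 0.054, 0.999, 0.0]
wrist_force: [0.3, -0.5, 0.1]
opening: 0.331
grasp_force: 0.0
```

Call:
{"api": "send_rows", "payload": {"motion": [[0,0,0,0,0,0,1],[0,0,0,0,0,0,1],[0,0,0,0,0,0,1],[0,0,0,0,0,0,1],[0,0,0,0,0,-3,1],[0,0,0,0,0,-6,1],[0,0,0,0,0,-9,1],[0,0,0,0,0,-9,1],[0,0,0,0,0,-6,1],[0,0,0,0,0,-3,1]]}}

```text
time_s: 4.6
eef_pos: [0.5916, 0.1885, 0.1236]
eef_rot: [0.001, 0.054, 0.999, 0.0]
wrist_force: [-0.1, -0.1, -2.7]
opening: 0.2
grasp_force: 58.8
```

```bash
cat >> h.py <<'E'
TR=np.array([587.,-190,0]); TY=7.2
def target(lx,ly,lz,th,off=(80.5,0,80.)):
    A=R.from_euler('z',TY,degrees=True); B=A*R.from_euler('y',-th,degrees=True)
    p=TR+A.apply([lx,ly,lz])+B.apply(off)
    M=B.as_matrix(); return p,np.c_[-M[:,0],M[:,1],-M[:,2]]
def delta(p,M):
    o,T=pose(); d=T[:3,:3].T@(p-T[:3,3]*1000); rv=R.from_matrix(T[:3,:3].T@M).as_rotvec(degrees=True); return d.round(1),rv.round(1)
def lipnow(off=(80.5,0,80.)):
    o,T=pose(); M=T[:3,:3]; S=np.c_[-M[:,0],M[:,1],-M[:,2]]; p=T[:3,3]*1000-S@np.array(off)
    A=R.from_euler('z',-TY,degrees=True); e=(A*R.from_matrix(S)).as_euler('zyx',degrees=True)
    return A.apply(p-TR).round(1),e.round(1)
def chips(n):
    c=cam(n);P=cloud(c);im=c['color'].astype(int)
    m=(im[...,0]-im[...,2]>30)&(c['z_map']>0); Q=(P*1000-TR)@R.from_euler('z',TY,degrees=True).as_matrix()
    m&=(abs(Q[...,0])<62)&(abs(Q[...,1])<104)&(Q[...,2]<32)&(Q[...,2]>6)
    k,l,s,_=cv2.connectedComponentsWithStats(m.astype(np.uint8)); print(n,[(s[i,4],np.median(Q[l==i],0).round().astype(int).tolist()) for i in range(1,k) if s[i,4]>15]); return c
E
python3 -c "
from h import *
p,M=target(55,68,45,8);print(p,delta(p,M),lipnow())"
```

```text
[ 701.08558482 -107.04717696  135.42488013] (array([-140.9, -281.9,  -11.7]), array([ -0.9,  -7.9, -13.4])) (array([-26.2, 393.6,  43.4]), array([-13.4,  -0.1,   0. ]))
```

Call:
{"api": "send_rows", "payload": {"motion": [[0,0,0,0,0,-6,1],[0,0,0,0,0,-12,1],[0,0,0,0,0,-18,1],[0,0,0,0,0,-18,1],[0,0,0,0,0,-18,1],[0,0,0,0,0,-10,1],[0,0,0,0,0,-6,1],[0,0,0,0,0,0,1],[0,0,0,0,0,0,1],[0,0,0,0,0,0,1]]}}

```text
time_s: 5.6
eef_pos: [0.5903, 0.1882, 0.2091]
eef_rot: [-0.001, 0.054, 0.999, -0.0]
wrist_force: [0.5, 0.7, -3.3]
opening: 0.196
grasp_force: 58.7
```

```bash
python3 -c "
from h import *
p,M=target(55,68,45,8);print(p,delta(p,M),lipnow(),pose()[0]['wrist_force'])
c=cam('wrist');save(c,'w2.png');P=cloud(c);x,y,z=P[...,0],P[...,1],P[...,2];im=c['color'].astype(int)
m=(im.mean(2)<70)&(z>.18)&(z<.26)&(y>.16)&(y<.21)&(x>.55)&(x<.62);p=P[m];print(len(p),np.polyfit(p[:,0],p[:,2],1),z[m].max())
b=(im[...,0]-im[...,2]>40)&(z>.12)&(z<.18)&(c['z_map']>0);print(P[b].min(0),P[b].max(0))
"
```

```text
[ 701.08558482 -107.04717696  135.42488013] (array([-142.3, -281.5,   73.5]), array([ -0.9,  -8.1, -13.4])) (array([-27.8, 393.5, 129.2]), array([-13.4,   0.1,   0. ])) [ 0.50453227  0.67610054 -3.30876117]
9526 [0.01855976 0.22690974] 0.25998957833219194
[0.52612437 0.16516915 0.12819466] [0.61283296 0.21998008 0.14658476]
```

View pics/w2.png

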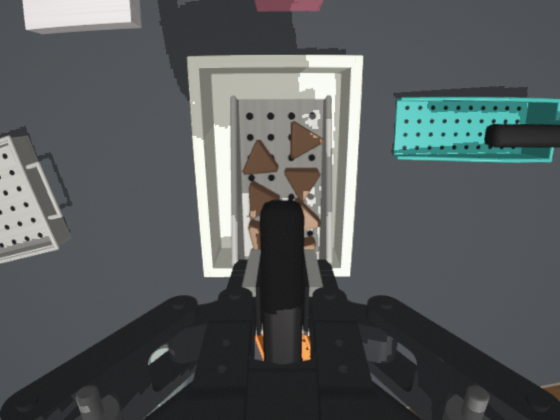

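The wrist view shows the scoop gripped and level above the tub, all the chips in it. The front chips at (305,138) and (260,160) are about 20 mm behind the lip. Moving over to the tray.

Call:
{"api": "send_rows", "payload": {"motion": [[0,0,0,-6,-12,0,1],[0,0,0,-12,-24,0,1],[0,0,0,-18,-34,0,1],[0,0,0,-18,-36,0,1],[0,0,0,-18,-36,0,1],[0,0,0,-18,-36,0,1],[0,0,0,-18,-36,0,1],[0,0,0,-18,-34,0,1],[0,0,0,-11,-22,0,1],[0,0,0,-5,-12,0,1]]}}

```text
time_s: 6.65
eef_pos: [0.7017, -0.1112, 0.2095]
eef_rot: [-0.0, 0.056, 0.998, -0.0]
wrist_force: [-0.8, 0.0, -3.1]
opening: 0.199
grasp_force: 58.9
```

Call:
{"api": "send_rows", "payload": {"motion": [[0,0,-2,0,0,4,1],[0,0,-3,0,0,7,1],[0,0,-3,0,0,10,1],[0,0,-3,0,0,10,1],[0,0,-2.4,0,0,10,1],[0,-1,0,0,0,10,1],[0,-2,0,0,0,8,1],[0,-2,0,0,0,5,1],[0,-2,0,0,0,3,1],[0,-1,0,0,0,0,1]]}}

```text
time_s: 7.65
eef_pos: [0.7011, -0.1068, 0.1422]
eef_rot: [0.069, -0.063, 0.996, 0.005]
wrist_force: [-0.7, -0.0, -3.9]
opening: 0.195
grasp_force: 58.9
```

```bash
python3 -c "
from h import *
p,M=target(55,68,42,14);print(delta(p,M),lipnow())
c=chips('wrist');save(c,'w3.png');chips('top');chips('scene')
"
```

```text
(array([10.2, -0.3,  1.7]), array([ 0.1, -6.1, -0. ])) (array([54.9, 68.3, 51.9]), array([ 0. , -7.9,  0.1]))
wrist []
top []
scene []
```

View pics/w3.png

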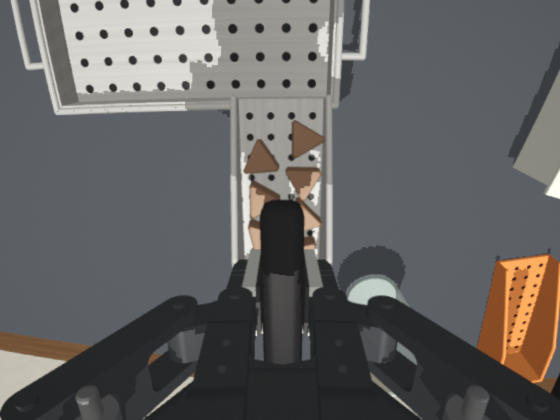

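The wrist view shows the lip at (280,97) just inside the tray's far wall, with the chips still back in the scoop. Next I tip to about 18° and give some test shakes.

Call:
{"api": "send_rows", "payload": {"motion": [[0,-2.5,0,4,0,2,1],[0,-2.5,0,4,0,2,1],[0,-2.5,0,4,0,1,1],[0,-2.5,0,5,0,0,1],[0,0,0,8,0,0,1],[0,0,0,-8,0,0,1],[0,0,0,8,0,0,1],[0,0,0,-8,0,0,1],[0,0,0,0,0,0,1],[0,0,0,0,0,0,1]]}}

```text
time_s: 8.8
eef_pos: [0.6873, -0.1092, 0.1352]
eef_rot: [0.156, -0.062, 0.986, 0.01]
wrist_force: [-0.1, -1.2, -3.6]
opening: 0.201
grasp_force: 58.9
```

```bash
cat >> h.py <<'E'
def inscoop(off=(80.5,0,80.)):
    o,T=pose(); M=T[:3,:3]; S=np.c_[-M[:,0],M[:,1],-M[:,2]]; p=T[:3,3]*1000-S@np.array(off)
    c=chips('wrist');P=cloud(c)*1000; Q=(P-p)@S; im=c['color'].astype(int)
    m=(im[...,0]-im[...,2]>30)&(c['z_map']>0)&(abs(Q[...,1])<29)&(Q[...,0]>-30)&(Q[...,0]<140)&(Q[...,2]>3)&(Q[...,2]<30)
    k,l,s,_=cv2.connectedComponentsWithStats(m.astype(np.uint8)); print('scoop from lip',[(s[i,4],np.mean(Q[l==i],0).round().astype(int).tolist()) for i in range(1,k) if s[i,4]>40]); return c
E
python3 -c "
from h import *
p,M=target(55,68,42,18);print(delta(p,M),lipnow())
inscoop();chips('top');chips('scene')
"
```

```text
(array([ 0.2,  0.4, -8.2]), array([-0.,  0.,  0.])) (array([57.8, 67.5, 34.2]), array([ -0., -18.,  -0.]))
wrist []
scoop from lip [(np.int32(705), [19, 14, 15]), (np.int32(690), [32, -14, 15]), (np.int32(1109), [54, 15, 14]), (np.int32(694), [59, -14, 14]), (np.int32(313), [85, -18, 14]), (np.int32(195), [94, 19, 13])]
top []
scene []
```

Call:
{"api": "send_rows", "payload": {"motion": [[0,-2,0,4,0,-6,1],[0,-2,0,4,0,-4,1],[0,0,0,10,0,0,1],[0,0,0,-10,0,0,1],[0,0,0,10,0,0,1],[0,0,0,-10,0,0,1],[0,0,0,10,0,0,1],[0,0,0,-10,0,0,1],[0,0,0,0,0,0,1],[0,0,0,0,0,0,1]]}}

```text
time_s: 9.95
eef_pos: [0.6765, -0.1107, 0.1421]
eef_rot: [0.191, -0.062, 0.98, 0.012]
wrist_force: [0.3, 0.6, -2.5]
opening: 0.201
grasp_force: 59.0
```

```bash
python3 -c "
from h import *
p,M=target(55,68,42,22);print(delta(p,M),lipnow())
inscoop();chips('top');chips('scene')
"
```

```text
(array([-2.5,  0.5, -3.5]), array([-0.,  0.,  0.])) (array([54.1, 67.5, 37.8]), array([ -0., -22.,  -0.]))
wrist [(np.int32(765), [20, 78, 19])]
scoop from lip [(np.int32(715), [4, -12, 15]), (np.int32(1394), [32, 15, 15]), (np.int32(689), [32, -13, 15]), (np.int32(675), [58, -14, 14]), (np.int32(475), [70, 18, 14]), (np.int32(213), [86, -19, 14]), (np.int32(177), [96, 19, 14])]
top []
scene [(np.int32(21), [21, 78, 19])]
```

Call:
{"api": "send_rows", "payload": {"motion": [[0,3,0,0,0,0,1],[0,3,0,0,-4,0,1],[0,0,0,0,-11,0,1],[0,0,0,0,-17,0,1],[0,0,0,0,-17,0,1],[0,0,0,0,-12,0,1],[0,0,0,0,-6,0,1],[0,-2,0,0,-1,0,1],[0,-2,0,0,0,0,1],[0,-2,0,0,0,-3,1]]}}

```text
time_s: 11.1
eef_pos: [0.6829, -0.1785, 0.1439]
eef_rot: [0.191, -0.061, 0.98, 0.012]
wrist_force: [-0.2, -0.1, -3.2]
opening: 0.202
grasp_force: 59.0
```

```bash
python3 -c "
from h import *
p,M=target(57,0,42,22);print(delta(p,M),lipnow())
inscoop();chips('scene')
"
```

```text
(array([-5.6,  0.6, -0.4]), array([ 0. ,  0. , -0.1])) (array([52. , -0.5, 39.5]), array([ -0.1, -22. ,   0. ]))
wrist [(np.int32(765), [20, 76, 19]), (np.int32(838), [35, -12, 25])]
scoop from lip [(np.int32(1387), [31, 15, 15]), (np.int32(686), [30, -13, 15]), (np.int32(673), [58, -13, 15]), (np.int32(489), [70, 19, 14]), (np.int32(201), [85, -19, 14]), (np.int32(187), [95, 19, 14])]
scene [(np.int32(16), [33, -9, 24])]
```

Call:
{"api": "send_rows", "payload": {"motion": [[0,3,0,0,0,0,1],[0,3,0,0,-4,0,1],[0,0,0,-1,-11,0,1],[0,0,0,-1,-17,0,1],[0,0,0,-1,-17,0,1],[0,0,0,-1,-12,0,1],[0,0,0,-1,-6,0,1],[0,-2,0,0,-1,0,1],[0,-2,0,0,0,0,1],[0,-2,0,0,0,0,1]]}}

```text
time_s: 12.2
eef_pos: [0.6965, -0.2455, 0.1457]
eef_rot: [0.191, -0.061, 0.98, 0.012]
wrist_force: [0.2, -0.4, -2.4]
opening: 0.199
grasp_force: 59.0
```

Call:
{"api": "send_rows", "payload": {"motion": [[0,0,0,10,0,0,1],[0,0,0,-10,0,0,1],[0,0,0,10,0,0,1],[0,0,0,-10,0,0,1],[0,0,0,0,0,0,1],[0,0,0,0,0,0,1],[0,0,0,0,0,0,1],[0,0,0,0,0,0,1],[0,0,0,0,0,0,1],[0,0,0,0,0,0,1]]}}

```text
time_s: 13.2
eef_pos: [0.6966, -0.2451, 0.1459]
eef_rot: [0.19, -0.061, 0.98, 0.012]
wrist_force: [0.3, -0.1, -2.6]
opening: 0.199
grasp_force: 59.0
```

```bash
python3 -c "
from h import *
p,M=target(57,-68,42,22);print(delta(p,M),lipnow())
inscoop();chips('scene')
"
```

```text
(array([-0. ,  0.4, -0.5]), array([-0., -0., -0.])) (array([ 57.1, -68.4,  41.5]), array([ -0., -22.,  -0.]))
wrist [(np.int32(764), [20, 74, 19]), (np.int32(784), [21, -13, 19]), (np.int32(688), [39, -54, 19])]
scoop from lip [(np.int32(707), [10, -12, 15]), (np.int32(718), [26, 16, 15]), (np.int32(674), [39, -13, 15]), (np.int32(715), [52, 17, 14]), (np.int32(449), [63, -14, 14]), (np.int32(368), [78, 19, 14])]
scene [(np.int32(51), [23, 72, 18])]
```

```bash
python3 -c "
from h import *
p,M=target(-2,-68,42,22);print(delta(p,M))
"
```

```text
(array([ 54.7,   0.4, -22.5]), array([-0., -0., -0.]))
```

Call:
{"api": "send_rows", "payload": {"motion": [[0,3,0,0,0,0,1],[0,3,0,0,0,0,1],[0,0,0,5,0,-1.5,1],[0,0,0,11,0,-3,1],[0,0,0,14,0,-4,1],[0,0,0,12,0,-4,1],[0,0,0,9,0,-2.5,1],[0,-2,0,4,0,-1,1],[0,-2,0,1.5,0,-0.5,1],[0,-2,0,0,0,0,1]]}}

```text
time_s: 14.3
eef_pos: [0.6374, -0.2527, 0.1464]
eef_rot: [0.191, -0.061, 0.98, 0.012]
wrist_force: [0.1, 0.4, -2.6]
opening: 0.198
grasp_force: 59.0
```

```bash
python3 -c "
from h import *
print(lipnow())
inscoop();chips('scene')
"
```

```text
(array([ -2.3, -68.6,  42. ]), array([ -0.1, -22.1,  -0.1]))
wrist [(np.int32(557), [19, 75, 18]), (np.int32(589), [19, -12, 18])]
scoop from lip [(np.int32(705), [8, -12, 15]), (np.int32(710), [24, 16, 15]), (np.int32(673), [37, -13, 15]), (np.int32(714), [51, 17, 14]), (np.int32(464), [62, -13, 14]), (np.int32(370), [78, 19, 14])]
scene [(np.int32(49), [23, 73, 18])]
```

Call:
{"api": "send_rows", "payload": {"motion": [[0,0,0,10,0,0,1],[0,0,0,-10,0,0,1],[0,0,0,0,0,0,1],[0,0,0,0,0,0,1],[0,0,0,0,0,0,1],[0,0,0,0,0,0,1],[0,0,0,0,0,0,1],[0,0,0,0,0,0,1],[0,0,0,0,0,0,1],[0,0,0,0,0,0,1]]}}

```text
time_s: 15.4
eef_pos: [0.6382, -0.2525, 0.1461]
eef_rot: [0.19, -0.061, 0.98, 0.012]
wrist_force: [-0.4, -0.0, -2.3]
opening: 0.2
grasp_force: 59.0
```

```bash
python3 -c "
from h import *
print(lipnow())
inscoop();chips('scene')
"
```

```text
(array([ -1.7, -68.4,  41.8]), array([ -0., -22.,  -0.]))
wrist [(np.int32(694), [-22, -80, 19]), (np.int32(556), [19, 75, 19]), (np.int32(593), [19, -12, 18])]
scoop from lip [(np.int32(721), [16, 16, 15]), (np.int32(682), [28, -13, 15]), (np.int32(715), [43, 17, 15]), (np.int32(664), [55, -11, 15]), (np.int32(462), [69, 18, 14])]
scene [(np.int32(51), [23, 73, 18])]
```

Call:
{"api": "send_rows", "payload": {"motion": [[0,3,0,0,0,0,1],[0,3,0,0,4,0,1],[0,0,0,1,11,0,1],[0,0,0,1,17,0,1],[0,0,0,1,17,0,1],[0,0,0,0,12,0,1],[0,0,0,0,6,0,1],[0,-2,0,0,1,0,1],[0,-2,0,0,0,0,1],[0,-2,0,0,0,0,1]]}}

```text
time_s: 16.5
eef_pos: [0.627, -0.185, 0.1457]
eef_rot: [0.191, -0.062, 0.98, 0.012]
wrist_force: [0.3, -0.2, -2.5]
opening: 0.2
grasp_force: 59.0
```

Call:
{"api": "send_rows", "payload": {"motion": [[0,0,0,10,0,0,1],[0,0,0,-10,0,0,1],[0,0,0,10,0,0,1],[0,0,0,-10,0,0,1],[0,0,0,0,0,0,1],[0,0,0,0,0,0,1],[0,0,0,0,0,0,1],[0,0,0,0,0,0,1],[0,0,0,0,0,0,1],[0,0,0,0,0,0,1]]}}

```text
time_s: 17.5
eef_pos: [0.6268, -0.1853, 0.1453]
eef_rot: [0.19, -0.061, 0.98, 0.012]
wrist_force: [0.4, -0.7, -2.6]
opening: 0.199
grasp_force: 59.1
```

```bash
python3 -c "
from h import *
print(lipnow())
inscoop();chips('scene')
"
```

```text
(array([-4.6, -0.4, 41. ]), array([ -0., -22.,  -0.]))
wrist [(np.int32(741), [-36, 15, 19]), (np.int32(740), [-22, -79, 19]), (np.int32(578), [18, 77, 19]), (np.int32(536), [38, -52, 19])]
scoop from lip [(np.int32(698), [8, -12, 15]), (np.int32(721), [25, 17, 15]), (np.int32(663), [36, -10, 15]), (np.int32(680), [52, 16, 15])]
scene [(np.int32(19), [-33, 15, 20]), (np.int32(57), [-16, -84, 18]), (np.int32(22), [25, -21, 12]), (np.int32(56), [44, -56, 19])]
```

Call:
{"api": "send_rows", "payload": {"motion": [[0,3,0,0,0,0,1],[0,3,0,0,4,0,1],[0,0,0,-1,11,0,1],[0,0,0,0,17,0,1],[0,0,0,0,17,0,1],[0,0,0,0,12,0,1],[0,0,0,0,6,0,1],[0,-2,0,0,1,0,1],[0,-2,0,0,0,0,1],[0,-2,0,0,0,0,1]]}}

```text
time_s: 18.6
eef_pos: [0.6194, -0.1174, 0.1458]
eef_rot: [0.191, -0.062, 0.98, 0.012]
wrist_force: [-0.8, -0.0, -3.0]
opening: 0.199
grasp_force: 59.0
```

Call:
{"api": "send_rows", "payload": {"motion": [[0,0,0,10,0,0,1],[0,0,0,-10,0,0,1],[0,0,0,0,0,0,1],[0,0,0,0,0,0,1],[0,0,0,0,0,0,1],[0,0,0,0,0,0,1],[0,0,0,0,0,0,1],[0,0,0,0,0,0,1],[0,0,0,0,0,0,1],[0,0,0,0,0,0,1]]}}

```text
time_s: 19.6
eef_pos: [0.6193, -0.1178, 0.1456]
eef_rot: [0.19, -0.061, 0.98, 0.012]
wrist_force: [-0.3, -0.1, -2.0]
opening: 0.198
grasp_force: 59.1
```

```bash
python3 -c "
from h import *
print(lipnow())
inscoop();chips('scene');chips('top')
"
```

```text
(array([-3.5, 67.6, 41.3]), array([ -0., -22.,  -0.]))
wrist [(np.int32(694), [-35, 16, 19]), (np.int32(730), [-35, 57, 19]), (np.int32(807), [-21, -78, 18]), (np.int32(609), [19, -11, 18]), (np.int32(607), [38, -51, 18])]
scoop from lip [(np.int32(732), [15, 17, 15]), (np.int32(676), [25, -10, 15]), (np.int32(698), [42, 16, 15])]
scene [(np.int32(55), [-31, 11, 18]), (np.int32(54), [25, -16, 19]), (np.int32(59), [-17, -85, 18]), (np.int32(56), [44, -56, 19])]
top [(np.int32(43), [40, -54, 19]), (np.int32(44), [-20, -80, 19])]
```

```bash
python3 -c "
from h import *
p,M=target(56,13,42,22);print(delta(p,M))
"
```

```text
(array([-55.5, -54.6,  21.6]), array([-0., -0., -0.]))
```

Call:
{"api": "send_rows", "payload": {"motion": [[0,4,0,0,-3,0,1],[0,4,0,-2,-5,0.5,1],[0,0,0,-4,-7,1,1],[0,0,0,-7,-8,2,1],[0,0,0,-10,-9,3,1],[0,0,0,-13,-10,3,1],[0,0,0,-12,-7,3,1],[0,-2,0,-7,-4,2,1],[0,-3,0,-3,-2,0,1],[0,-3,0,0,0,0,1]]}}

```text
time_s: 20.75
eef_pos: [0.686, -0.1658, 0.1455]
eef_rot: [0.192, -0.061, 0.979, 0.012]
wrist_force: [-0.3, 0.2, -2.8]
opening: 0.196
grasp_force: 59.0
```

```bash
python3 -c "
from h import *
print(lipnow())
inscoop();chips('scene')
"
```

```text
(array([57. , 11.6, 41. ]), array([ -0.1, -22.2,  -0. ]))
wrist [(np.int32(795), [20, 76, 19]), (np.int32(765), [21, -12, 19]), (np.int32(783), [39, -52, 19])]
scoop from lip [(np.int32(731), [12, 17, 15]), (np.int32(679), [23, -10, 15]), (np.int32(710), [40, 16, 15])]
scene [(np.int32(53), [-30, 11, 17]), (np.int32(49), [25, -17, 18]), (np.int32(57), [-17, -85, 18]), (np.int32(56), [43, -56, 18])]
```

Call:
{"api": "send_rows", "payload": {"motion": [[0,0,0,10,0,0,1],[0,0,0,-10,0,0,1],[0,0,0,9,0,0,1],[0,0,0,-9,0,0,1],[0,0,0,0,0,0,1],[0,0,0,0,0,0,1],[0,0,0,0,0,0,1],[0,0,0,0,0,0,1],[0,0,0,0,0,0,1],[0,0,0,0,0,0,1]]}}

```text
time_s: 21.85
eef_pos: [0.6854, -0.1648, 0.1457]
eef_rot: [0.19, -0.061, 0.98, 0.012]
wrist_force: [0.4, 0.5, -2.1]
opening: 0.197
grasp_force: 59.1
```

```bash
python3 -c "
from h import *
p,M=target(-2,-22,42,22);print(lipnow(),delta(p,M))
inscoop();chips('scene')
"
```

```text
(array([56.1, 12.6, 41.4]), array([ -0., -22.,  -0.])) (array([ 53.7, -34.6, -22.3]), array([-0., -0., -0.]))
wrist [(np.int32(779), [20, 76, 19]), (np.int32(762), [21, -12, 19]), (np.int32(772), [39, -52, 18]), (np.int32(789), [38, 21, 16])]
scoop from lip [(np.int32(709), [7, -9, 15]), (np.int32(719), [25, 16, 15])]
scene [(np.int32(18), [-33, 47, 16]), (np.int32(50), [-31, 10, 17]), (np.int32(52), [25, -18, 18]), (np.int32(59), [-17, -84, 18]), (np.int32(55), [43, -56, 19])]
```

Call:
{"api": "send_rows", "payload": {"motion": [[0,4,0,0,-2,0,1],[0,4,0,2,-3,-0.5,1],[0,0,0,7,-5,-1.5,1],[0,0,0,12,-6,-3,1],[0,0,0,13,-6,-3,1],[0,0,0,10,-5,-3,1],[0,0,0,7,-4,-2,1],[0,-2,0,4,-3,-1,1],[0,-3,0,1,-1,0,1],[0,-3,0,0,0,0,1]]}}

```text
time_s: 22.95
eef_pos: [0.6321, -0.2076, 0.1461]
eef_rot: [0.192, -0.061, 0.979, 0.012]
wrist_force: [0.7, -0.3, -2.0]
opening: 0.2
grasp_force: 59.1
```

Call:
{"api": "send_rows", "payload": {"motion": [[0,0,0,10,0,0,1],[0,0,0,-10,0,0,1],[0,0,0,0,0,0,1],[0,0,0,0,0,0,1],[0,0,0,0,0,0,1],[0,0,0,0,0,0,1],[0,0,0,0,0,0,1],[0,0,0,0,0,0,1],[0,0,0,0,0,0,1],[0,0,0,0,0,0,1]]}}

```text
time_s: 23.95
eef_pos: [0.6326, -0.2068, 0.1457]
eef_rot: [0.19, -0.061, 0.98, 0.012]
wrist_force: [-0.1, -0.3, -2.2]
opening: 0.202
grasp_force: 59.1
```

```bash
python3 -c "
from h import *
p,M=target(30,-64,42,22);print(lipnow(),delta(p,M))
inscoop();chips('scene')
"
```

```text
(array([ -1.5, -22.4,  41.3]), array([ -0., -22.,  -0.])) (array([-29.5, -41.6,  11.2]), array([-0., -0., -0.]))
wrist [(np.int32(752), [-36, 15, 19]), (np.int32(805), [-35, 56, 19]), (np.int32(732), [-33, -30, 19]), (np.int32(721), [-22, -80, 19]), (np.int32(573), [19, 76, 18]), (np.int32(345), [35, 22, 19])]
scoop from lip [(np.int32(715), [15, 17, 15])]
scene [(np.int32(50), [23, 72, 18]), (np.int32(22), [-31, -31, 20]), (np.int32(59), [-17, -85, 18]), (np.int32(49), [45, -57, 18])]
```

Call:
{"api": "send_rows", "payload": {"motion": [[0,4,0,0,-2,0,1],[0,4,0,-1,-4,0,1],[0,0,0,-3,-6,1,1],[0,0,0,-5,-7,1,1],[0,0,0,-7,-7,1.5,1],[0,0,0,-6,-6,1.5,1],[0,0,0,-5,-5,1.5,1],[0,-2,0,-3,-4,1,1],[0,-3,0,0,-1,0,1],[0,-3,0,0,0,0,1]]}}

```text
time_s: 25.05
eef_pos: [0.669, -0.2451, 0.1457]
eef_rot: [0.192, -0.061, 0.979, 0.012]
wrist_force: [-0.5, 0.3, -2.4]
opening: 0.2
grasp_force: 59.1
```

Call:
{"api": "send_rows", "payload": {"motion": [[0,0,0,10,0,0,1],[0,0,0,-10,0,0,1],[0,0,0,10,0,0,1],[0,0,0,-10,0,0,1],[0,0,0,0,0,0,1],[0,0,0,0,0,0,1],[0,0,0,0,0,0,1],[0,0,0,0,0,0,1],[0,0,0,0,0,0,1],[0,0,0,0,0,0,1]]}}

```text
time_s: 26.05
eef_pos: [0.6685, -0.2446, 0.1457]
eef_rot: [0.19, -0.061, 0.98, 0.012]
wrist_force: [-0.5, 0.4, -2.4]
opening: 0.196
grasp_force: 59.1
```

```bash
python3 -c "
from h import *
print(lipnow())
inscoop();chips('scene')
"
```

```text
(array([ 29.3, -64.4,  41.4]), array([ -0., -22.,  -0.]))
wrist [(np.int32(707), [-20, -81, 19]), (np.int32(153), [-24, -29, 19]), (np.int32(117), [-26, 17, 19]), (np.int32(272), [-26, 56, 19]), (np.int32(793), [6, -57, 16]), (np.int32(650), [20, 75, 19]), (np.int32(680), [20, -12, 19]), (np.int32(243), [33, -55, 18]), (np.int32(652), [37, 17, 16])]
scoop from lip []
scene [(np.int32(53), [-30, 52, 17]), (np.int32(47), [-30, 12, 18]), (np.int32(51), [23, 72, 18]), (np.int32(46), [43, 16, 17]), (np.int32(47), [-17, -85, 19]), (np.int32(18), [6, -62, 20])]
```

Call:
{"api": "send_rows", "payload": {"motion": [[0,0,0,0,0,-15,1],[0,0,0,0,0,-25,1],[0,4,0,0,0,-25,1],[0,6,0,0,0,-10,1],[0,6,0,0,10,0,1],[0,6,0,0,25,0,1],[0,0,3.4,0,35,0,1],[0,0,5,0,35,0,1],[0,0,5,0,35,0,1],[0,0,0,0,20,0,1]]}}

```text
time_s: 27.15
eef_pos: [0.633, -0.0861, 0.2168]
eef_rot: [0.001, 0.055, 0.998, 0.0]
wrist_force: [0.5, -0.4, -3.3]
opening: 0.192
grasp_force: 59.1
```

```bash
python3 - <<'E'
from h import *
o,T=pose(); print(o['eef_pos'],T[:3,:3].round(3))
a=np.radians(-6.2); M=np.array([[-np.cos(a),-np.sin(a),0],[-np.sin(a),np.cos(a),0],[0,0,-1]]).astype(float)
M=np.c_[[-np.cos(a),-np.sin(a),0],[-np.sin(a),np.cos(a),0],[0,0,-1]]
print(delta(np.array([588,185,200.]),M))
chips('scene'); c=chips('top'); cv2.imwrite('pics/t1.png',cv2.resize(c['color'][170:270,270:400,::-1],None,fx=5,fy=5,interpolation=2))
E
```

```text
[ 0.63299615 -0.08611979  0.21682488] [[-0.994  0.11   0.001]
 [ 0.11   0.994  0.001]
 [-0.001  0.001 -1.   ]]
(array([ 74.5, 264.5,  17. ]), array([ 0. ,  0.1, -0.1]))
scene [(np.int32(45), [-30, 52, 18]), (np.int32(57), [-30, 11, 18]), (np.int32(47), [24, 72, 19]), (np.int32(56), [-29, -34, 18]), (np.int32(46), [43, 16, 17]), (np.int32(55), [24, -17, 18]), (np.int32(58), [-17, -85, 19]), (np.int32(117), [17, -59, 18])]
top [(np.int32(43), [40, -54, 19]), (np.int32(20), [41, 27, 18]), (np.int32(44), [8, -54, 17]), (np.int32(44), [-20, -80, 20]), (np.int32(38), [-32, -30, 19]), (np.int32(23), [-31, 59, 19])]
```

View pics/t1.png

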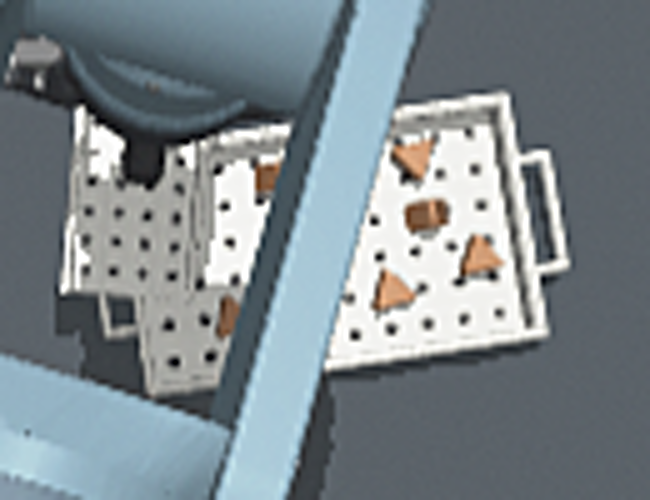

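The crop shows the tray's chips separate on the floor, for example at (412,155), (430,213), (480,255) and (393,290). One lies on its side, and the arm hides the rest. Returning the scoop to the tub.

Call:
{"api": "send_rows", "payload": {"motion": [[0,0,0,5,15,0,1],[0,0,0,8,30,0,1],[0,0,0,10,40,0,1],[0,0,0,11,40,0,1],[0,0,0,11,40,0,1],[0,0,0,11,40,0,1],[0,0,0,10,35,0,1],[0,0,0,5,18,0,1],[0,0,0,3.5,6.5,0,1],[0,0,0,0,0,0,1]]}}

```text
time_s: 28.25
eef_pos: [0.5874, 0.1825, 0.2158]
eef_rot: [0.0, 0.054, 0.999, -0.0]
wrist_force: [-0.3, -0.6, -2.1]
opening: 0.202
grasp_force: 59.2
```

Call:
{"api": "send_rows", "payload": {"motion": [[0,0,0,0,0,8,1],[0,0,0,0,0,16,1],[0,0,0,0,0,20,1],[0,0,0,0,0,20,1],[0,0,0,0,0,20,1],[0,0,0,0,0,18,1],[0,0,0,0,0,10,1],[0,0,0,0,0,5,1],[0,0,0,0,0,0,1],[0,0,0,0,0,0,1]]}}

```text
time_s: 29.25
eef_pos: [0.5884, 0.1821, 0.0992]
eef_rot: [0.001, 0.054, 0.999, 0.0]
wrist_force: [0.1, 0.2, -1.4]
opening: 0.197
grasp_force: 59.1
```

```bash
python3 m1.py | grep -v handle; python3 -c "
from h import *
print(pose()[0]['eef_pos'],pose()[0]['wrist_force']);chips('top');save(cam('wrist'),'w4.png')"
```

```text
top tubrim 577 [0.467 0.681] [574.4 161. ] [107.3 212.4] 84.1 [0.0513 0.0546 0.0578] [[463.0, 119.0], [675.0, 97.0], [686.0, 204.0], [474.0, 225.0]]
top tray 784 [0.51  0.663] [ 586.6 -189.6] [133.2 253.9] 7.5 [0.0226 0.0284 0.0321] [[504.0, -72.0], [537.0, -324.0], [669.0, -307.0], [636.0, -55.0]]
scene tubrim 685 [0.469 0.688] [576.8 183. ] [155.1 216.1] 84.0 [0.048  0.0538 0.0564] [[461.0, 117.0], [676.0, 95.0], [692.0, 249.0], [477.0, 271.0]]
scene tray 923 [0.511 0.664] [ 585.9 -191.1] [136.9 253.4] 7.7 [0.0209 0.0276 0.0315] [[501.0, -75.0], [535.0, -326.0], [671.0, -307.0], [637.0, -56.0]]
[0.58859489 0.18226489 0.0995932 ] [ 0.77107112 -0.41136922 -2.20381786]
top [(np.int32(42), [40, -54, 19]), (np.int32(46), [39, 23, 15]), (np.int32(38), [22, -12, 19]), (np.int32(41), [21, 77, 19]), (np.int32(44), [8, -54, 17]), (np.int32(45), [-20, -80, 18]), (np.int32(40), [-32, -30, 20]), (np.int32(39), [-34, 57, 19]), (np.int32(40), [-34, 15, 20])]
```

View pics/w4.png

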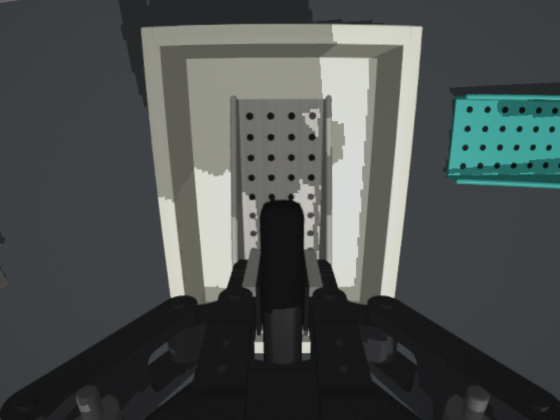

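All nine chips are in the tray and every field is covered. The wrist view shows the empty scoop at (280,180), centred in the tub about 12 mm above the floor. Setting it down.

Call:
{"api": "send_rows", "payload": {"motion": [[0,0,0,0,0,4,1],[0,0,0,0,0,4,1],[0,0,0,0,0,2,1],[0,0,0,0,0,2,1],[0,0,0,0,0,1,1],[0,0,0,0,0,1,1],[0,0,0,0,0,0,1],[0,0,0,0,0,0,1],[0,0,0,0,0,0,1],[0,0,0,0,0,0,1]]}}

```text
time_s: 30.45
eef_pos: [0.5873, 0.1821, 0.087]
eef_rot: [-0.001, 0.054, 0.999, -0.0]
wrist_force: [-11.3, -3.4, 17.3]
opening: 0.197
grasp_force: 62.0
```

Contact with the floor (17 N up). Releasing.

Call:
{"api": "send_rows", "payload": {"motion": [[0,0,0,0,0,-1,1],[0,0,0,0,0,0,1],[0,0,0,0,0,0,-1],[0,0,0,0,0,0,-1],[0,0,0,0,0,0,-1],[0,0,0,0,0,0,-1],[0,0,0,0,0,0,-1],[0,0,0,0,0,0,-1],[0,0,0,0,0,0,-1],[0,0,0,0,0,0,-1]]}}

```text
time_s: 31.45
eef_pos: [0.5878, 0.1822, 0.0855]
eef_rot: [0.0, 0.054, 0.999, -0.0]
wrist_force: [-0.8, -0.7, 0.5]
opening: 0.993
grasp_force: 0.0
```

Call:
{"api": "send_rows", "payload": {"motion": [[0,0,0,0,0,0,-1],[0,0,0,0,0,0,-1],[0,0,0,0,0,-5,-1],[0,0,0,0,0,-15,-1],[0,0,0,0,0,-25,-1],[0,0,0,0,0,-25,-1],[0,0,0,0,0,-25,-1],[0,0,0,0,0,-25,-1],[0,0,0,0,0,0,-1],[0,0,0,0,0,0,-1]]}}

```text
time_s: 32.45
eef_pos: [0.5883, 0.1823, 0.2071]
eef_rot: [0.001, 0.054, 0.999, 0.0]
wrist_force: [-0.3, 1.0, -1.3]
opening: 1.003
grasp_force: 0.0
```

```bash
python3 m1.py | grep handle; python3 -c "
from h import *
o=pose()[0];print(o['eef_pos'],o['wrist_force'],o['opening']);chips('top')
c=cam('wrist');P=cloud(c);x,y,z=P[...,0],P[...,1],P[...,2];im=c['color'].astype(int)
m=(im.mean(2)<70)&(z>.095)&(z<.125)&(y>.15)&(y<.22)&(x>.55)&(x<.67)&(c['z_map']>0);p=P[m];r=cv2.minAreaRect((p[:,:2]*1000).astype(np.float32));print(len(p),r)
t=p[abs(p[:,1]-.18)<.03]; print(np.linalg.lstsq(np.c_[t[:,0],np.ones(len(t))],t[:,2],rcond=None)[0],np.percentile(p[:,2],[5,50,95]));save(c,'w5.png')"
```

```text
top handle 83 [0.55  0.584] [567.9 183.1] [16.  35.6] 82.8 [0.1034 0.1112 0.1148] [[549.0, 177.0], [585.0, 173.0], [587.0, 189.0], [551.0, 193.0]]
scene handle 203 [0.558 0.657] [607.1 175.4] [ 15.6 101.5] 83.2 [0.1014 0.1108 0.1139] [[556.0, 174.0], [657.0, 162.0], [658.0, 177.0], [558.0, 189.0]]
[0.58713552 0.18213955 0.20475962] [-0.31178636  0.44429774 -0.76561349] 0.998811065920841
top [(np.int32(43), [40, -54, 20]), (np.int32(48), [39, 22, 15]), (np.int32(39), [22, -12, 20]), (np.int32(41), [21, 78, 19]), (np.int32(44), [7, -55, 18]), (np.int32(44), [-20, -79, 19]), (np.int32(40), [-31, -29, 20]), (np.int32(38), [-33, 57, 19]), (np.int32(38), [-34, 15, 19])]
2821 ((603.9091186523438, 180.76524353027344), (18.958003997802734, 108.50318145751953), 83.53311157226562)
[-0.0007143   0.11142287] [0.10796205 0.11130759 0.11263831]
```

View pics/w5.png

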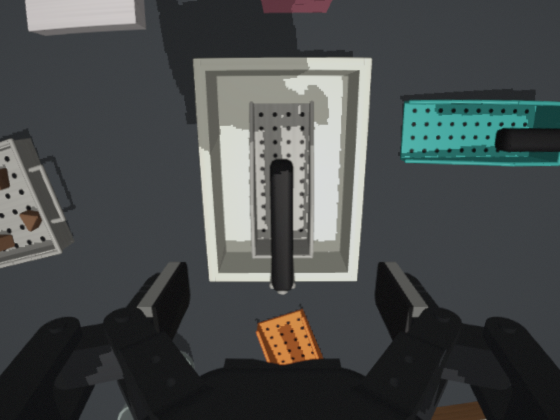

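The wrist view shows the empty scoop flat and released at (282,180) in the tub, about 5 mm off centre with no handle slope. All nine chips are at rest, one layer deep, across all six fields.

```bash
python3 -c "
from bench import ctrl
print(ctrl.hand_in())"
```

```text
the job is handed in; nothing more can be done
None
```

The job is handed in: the last pictures show all nine chips in a single layer with every one of the tray's six fields covered, and the empty scoop released and flat in the tub; no verdict came back.

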